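Fit the slicing disc to the vegetable slicer and lock it with its pin

ROBOT

A 6-joint arm with a two-finger parallel gripper is mounted at the origin on the work surface. World frame = base frame: x ahead of the robot, y to its left, z up, the work surface at z = 0. Lengths are in m, angles in degrees, forces in N, time in s.
With the tool pointing down it reaches from about 0.375 to 0.9 m from the base axis. Payload 3.1 kg.
Tool frame: the origin (TCP) lies midway between the tips of the shut fingers; the grasp point (between the pads) lies 19 mm behind it; z points along the fingers, y is the direction in which the jaws open and shut (so a half turn about z gives the same grasp; the last joint's range is limited). The gripper opens to 87 mm and grips with 3 to 60 N. Pads are 19 mm wide; open, the fingers measure 117 mm over their backs; the gripper's body (75 mm by 190 mm) begins 51 mm behind the grasp point.
Start: joints at [-86.373, 30.224, 82.088, -0, 67.689, -10.227], TCP at [0.15, -0.607, 0.223] pointing down, gripper open.
Joint ranges: [-176.69, 176.69], [-43.24, 126.21], [12.49, 139.97], [-82, 262], [0, 151.66], [-163.58, 163.58]. Speed limits (degrees/s): [159.86, 159.86, 180, 180, 180, 180].

INTERFACE

Orientations are given as a 3x3 rotation matrix whose columns are the frame's x, y, z axes.
In Python, from rig import bot, capture, get_calibration gives the robot as it stands.
- The arm moves only by the tool play_rows, never from a script. Its arguments are lists of equal length, an entry for each row: "fingers": the closure in counts, from 0 (fully open) to 255 (shut); "linear": the shift along the tool's x, y, z in mm, a list of three; "rot": the turn, a rotation vector about the tool's x, y, z in degrees, a list of three. A call has 1 to 20 rows; each row is the pose to reach, as a shift and turn from the pose commanded when the call began, along the tool's axes at that moment; what a row does not reach only later rows make up. A row lasts 1/10 s, in which the tool goes at most 50 mm and 8.59 degrees, less where a joint would pass 70% of its speed; a pose out of reach is approached as far as the arm can. A call with a gripper value outside its range is refused whole. The fingers move at their own pace and stop on an object; the grip force is fixed at half the most. Time passes only in rows, so rows that repeat a pose let the fingers close. It gives the time, the measured TCP pose, the force and the opening at its end, in the units of the state.
- bot.read_state(): the state, without advancing time (a new reading comes with each control period).
- capture(name): name is "side" or "top"; returns the picture (420x560x3 uint8, red, green, blue); there is no depth.
- get_calibration(name): a dict with "vfov" (degrees; the focal length in pixels is half the picture's height over the tangent of half this angle, whatever the lens; pixels are square), "cx", "cy" (the principal point, pixels), "camera_from_world" (4x4, takes a point from world to camera coordinates). Camera axes: x right, y down, z forward; pixel columns grow to the right and rows downward; lengths in m; the calibration is good to about 2 mm. A picture is of the moment at which its call begins. get_calibration takes no time and is no camera call.
- bot.hand_in(): hands the job in, once; it reports no verdict.
The state is a dict: "time_s": time; "joint_positions": joint angles; "qvel": joint speeds; "tau": joint torques, N m; "position": TCP position; "tcp_rot": TCP orientation; "force": force on the tool from outside, world axes, zero at the start; "moment": the same for the moment, N m; "opening": opening from 0.0 (shut) to 1.0 (fully open).
Only numpy, scipy, OpenCV 4.12 (cv2) and the standard library are available. Lean on these libraries where they do the work, as an engineer would, in place of code of your own. Each camera call takes 0.05 s, during which the arm holds its last target.

TASK

Get the vegetable slicer ready: fit the slicing disc, collar outward, on the sloping shaft, turning it until its keyway drops over the orange key and the disc lies flat on the machine's face. Then find the hole in the end of the shaft with the locking pin, press the pin straight in until its flange is fully home, and let go. Leave everything else on the table where it stands.

Things in the scene. Friction and masses are not known exactly. Their poses are not given: they have to be found in the camera images.
- slicer: White vegetable slicer, fixed; footprint 230 x 160 mm, motor housing 148 mm high at its back. Origin on the table under the centre of its sloping face; x axis to its back. The 150 x 160 mm aluminium face slopes at 30 degrees, low edge to the front (-x), centre 125 mm above the table. Only the shaft rises above the plane of the face.
- disc_seat (a point): Centre of the sloping face, at the foot of the shaft, where the centre of the disc's underside must come. z axis: along the shaft, out of the face; x axis: radially towards the orange key. Key: 8 mm wide, reaches 19.5 mm from the axis, runs from the face to 28 mm up. It stands within 40 degrees of straight uphill. The shaft is held fast by its gearbox.
- shaft_end (a point): Centre of the flat outer end of the steel shaft (28 mm in diameter, 46 mm long, its last 18 mm plain and round), 46 mm out from disc_seat; axes as disc_seat. Here is the mouth of the blind hole: 15.5 mm in diameter, sharp-edged (no chamfer), on the shaft's axis, 34 mm deep.
- pin_home (a point): Point on the shaft's axis 30 mm inside the hole (16 mm out from disc_seat), where the pin's foot is when the pin is home, its flange resting on the shaft's end; axes as disc_seat.
- disc: White slicing disc, 220 g, 120 mm across, 5 mm thick, collar up. Origin: centre of its underside; z axis along the bore, out of the collar; x axis to the keyway. Round collar to grip: 54 mm in diameter, top 44 mm above the underside (seated: 2 mm below the shaft's end). Bore 32 mm, right through; keyway 12 mm wide, to 22 mm from the axis, full height, marked by an orange dash on the collar's top.
- trivet: Round cork trivet, fixed, 150 mm across, 6 mm thick, on which the disc lies; origin at its underside. Trivet and pin block may stand on either side of the table.
- pin: Locking pin, 100 g, upright in the wooden block. Origin: centre of the stem's foot; z axis up along the pin. Steel stem 14 mm in diameter, 30 mm long, square-edged foot; above it a black flange 38 mm across, 5 mm thick; above that a round blue knob to grip, 22 mm in diameter, from 35 to 67 mm above the foot.
- pin_block: Wooden block, fixed, 75 x 75 x 36 mm, in whose central 17 mm hole the pin stands loosely, its flange resting on the block's top (pin's foot 6 mm above the table); origin at its underside.
- tape: Roll of green tape lying flat, 96 mm across, 24 mm high, bystander; origin at its underside.
- mug: Blue mug, 80 mm across, 90 mm high, bystander; origin at its underside.
- jar: Glass jar with steel cap, 70 mm across, 100 mm high, bystander; origin at its underside.
- bowl: Small white bowl, 130 mm across, 55 mm high, bystander; origin at its underside.
- spatula: Kitchen spatula lying flat, 240 mm long, origin about mid-length, own x axis along it, bystander.
- spice: Small red spice can, 48 mm across, 75 mm high, bystander; origin at its underside.
Mind the look-alikes: they are no part of the job. There is more than one size of the pin; the job needs the smallest.

How it is judged (in metres and radians):
On the way, in this order (a step that is already met when the one before it is completed fails the run):
1. the disc is seated on the shaft: keyway over the key, flat on the face (distance between disc and disc_seat below 0.005 m and z of disc in the frame of disc_seat below 0.003 m and angle between the z axis of disc and the z axis of disc_seat, either way round below 0.06 rad), for 0.2 s.
2. with the disc seated, the pin is in the mouth of the shaft's hole and the fingers are guiding or pressing it (all of step 1 and z of pin in the frame of shaft_end below -0.006 m and distance between pin and pin_home below 0.026 m and angle between the z axis of pin and the z axis of shaft_end, either way round below 0.15 rad and contact force between the fingers and pin above 0.3 N), for 0.1 s.
At the end, for the whole second after the job is handed in: The disc lies on the sloping face, keyway over the key (centre of its underside within 5 mm of disc_seat and less than 3 mm off the face, axis within 0.06 rad), and the pin is fully home in the shaft's hole (foot within 4 mm of pin_home, axis within 0.08 rad); both are released and at rest (all of step 1 and distance between pin and pin_home below 0.004 m and angle between the z axis of pin and the z axis of shaft_end, either way round below 0.08 rad and linear speed of each of disc, pin below 0.01 m/s and angular speed of each of disc, pin below 0.1 rad/s); the robot touches nothing.
It fails at once if one of the bystanders (tape, mug, jar, bowl, spatula, spice can) is moved by more than 30 mm (distance of any of tape, mug, jar, bowl, spatula, spice from where it was at the start of the episode above 0.03 m).
It also fails if it takes over 64 s, if anything falls off the work surface, if the arm or the gripper's body presses on something with over 40 N, if the wrist force passes 120 N, or if a joint passes its speed limit or range.

## Working session

There is one attempt and no reset: what is moved stays moved. The work goes in short steps, Python scripts to look and compute and a tool call to move; the robot and the scene stay as the last step left them, time stands still between calls to the robot, and variables do not carry over. Pictures are saved under pics/ and viewed, and the job is handed in when it is done.

Besides the shell and the picture viewer there is one more tool, called after "Emit:" as name(argument=value, ...) on one line, values as JSON. play_rows: Moves the arm, as the interface text tells. Its arguments: {"type":"object","properties":{"fingers":{"type":"array"},"linear":{"type":"array"},"rot":{"type":"array"}},"required":["fingers","linear","rot"]}

```bash
ls; mkdir -p pics; python3 - <<'E'
from rig import bot,capture,get_calibration
import cv2,numpy as np
s=bot.read_state(); print(s)
for n in("side","top"):
    im=capture(n); cv2.imwrite(f"pics/{n}0.png",im[:,:,::-1]); np.save(f"pics/{n}0.npy",im); print(n,get_calibration(n))
E
```

```text
pics
{'time_s': 0.0, 'joint_positions': array([-8.63715416e+01,  3.02789879e+01,  8.21543802e+01,  6.25132807e-04,
        6.76855282e+01, -1.02259581e+01]), 'qvel': array([ 0.04922516, -0.0062142 ,  0.07092057,  0.01527169,  0.08967309,
       -0.01566728]), 'tau': array([ 3.79883977e-04, -4.40038204e+01, -1.76591706e+01,  6.34258403e-02,
        5.81103971e-02, -1.52126440e-04]), 'position': array([ 0.14966099, -0.6061018 ,  0.22158249]), 'tcp_rot': array([[ 9.70908313e-01,  2.39451525e-01, -1.21253850e-04],
       [ 2.39451257e-01, -9.70906177e-01,  2.07160972e-03],
       [ 3.78323994e-04, -2.04037748e-03, -9.99997847e-01]]), 'force': array([ 0.49654729, -1.19368549,  0.6360117 ]), 'moment': array([-0.01497943,  0.01108659,  0.00032065]), 'opening': 1.0001818502456674}
side {'vfov': 53.757956109186736, 'cx': 278.2924175008207, 'cy': 206.00032391676856, 'camera_from_world': array([[ 9.47357697e-01, -3.20175207e-01, -1.10939894e-03,
        -4.82672848e-01],
       [-1.69031293e-01, -4.97193342e-01, -8.51015395e-01,
         2.01200910e-01],
       [ 2.71922445e-01,  8.06403508e-01, -5.25139568e-01,
         1.20429357e+00],
       [ 0.00000000e+00,  0.00000000e+00,  0.00000000e+00,
         1.00000000e+00]])}
top {'vfov': 53.00345211205337, 'cx': 285.7046516300973, 'cy': 214.19809487024634, 'camera_from_world': array([[-0.01168104, -0.99987112, -0.01101382, -0.01232413],
       [-0.98253195,  0.01352292, -0.18560198,  0.55900017],
       [ 0.185727  ,  0.0086534 , -0.98256328,  1.3310199 ],
       [ 0.        ,  0.        ,  0.        ,  1.        ]])}
```

View pics/side0.png

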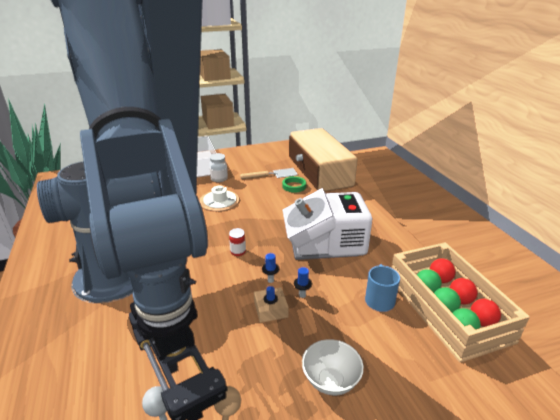

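View pics/top0.png

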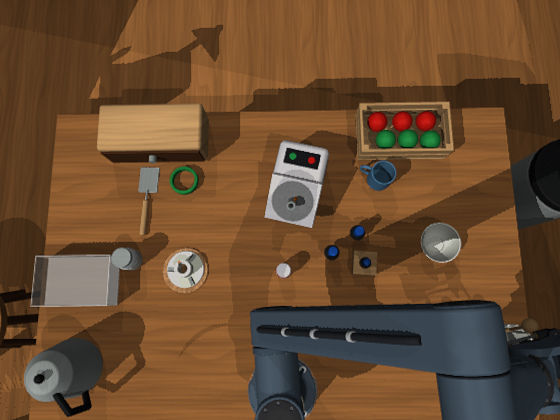

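The top view shows the disc on its trivet (185,270), the slicer face (293,203) and three blue-knobbed pins at (358,232), (332,252) and (366,263, in the block). I'll enlarge those areas.

```bash
python3 - <<'E'
import cv2,numpy as np
s=np.load("pics/side0.npy")[:,:,::-1]; t=np.load("pics/top0.npy")[:,:,::-1]
def crop(im,x,y,w,h,f): return cv2.resize(im[y:y+h,x:x+w],None,fx=f,fy=f,interpolation=cv2.INTER_CUBIC)
cv2.imwrite("pics/c_pins.png",np.hstack([crop(s,235,245,90,80,5)[:400],crop(t,315,215,70,80,5)]))
cv2.imwrite("pics/c_slicer.png",np.hstack([crop(s,275,185,100,80,4),crop(t,255,135,80,100,4)[:320] if 0 else crop(t,250,160,95,80,4)]))
cv2.imwrite("pics/c_disc.png",np.hstack([crop(s,195,180,50,40,8),crop(t,158,245,55,40,7)[:280] if 0 else crop(t,160,246,50,40,8)]))
E
```

```text
(no output)
```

View pics/c_pins.png

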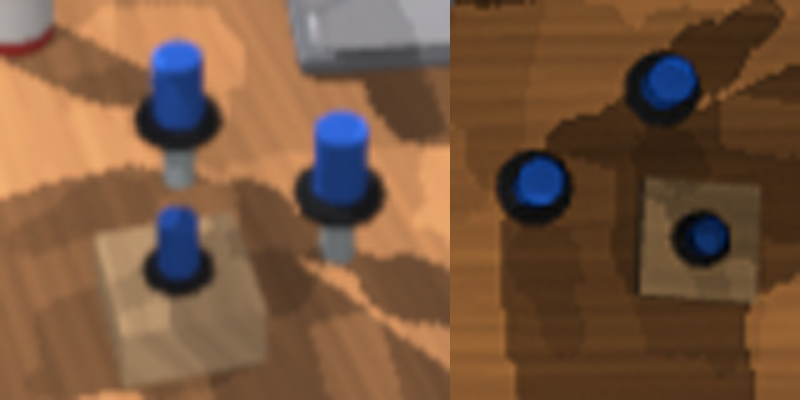

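View pics/c_slicer.png

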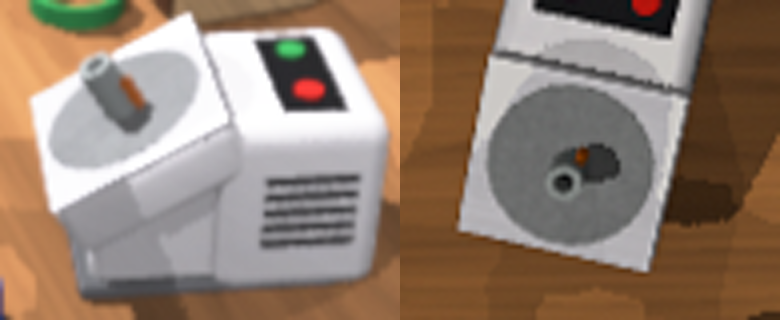

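View pics/c_disc.png

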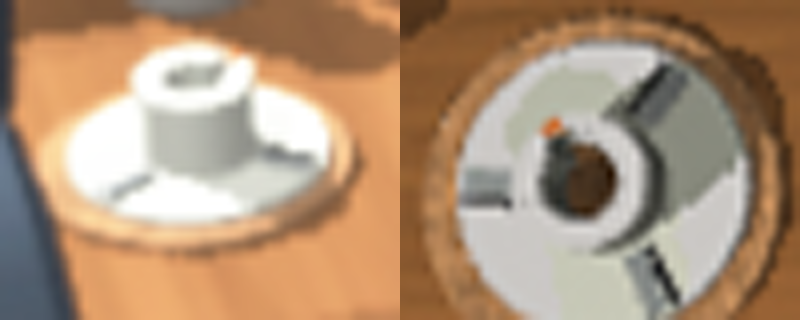

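The pin in the block, at top (366,263) / side (270,293), is the smallest: its knob and flange are clearly smaller than those of the two loose pins at top (358,232) and (332,252). It also matches "upright in the wooden block". Next I'll measure the disc, shaft, key and pin.

```bash
cat > h.py <<'E'
import numpy as np,cv2
from rig import bot,capture,get_calibration
def cal(n):
    c=get_calibration(n); M=c["camera_from_world"]; f=210/np.tan(np.radians(c["vfov"]/2)); return f,c["cx"],c["cy"],M
def ray(n,u,v):
    f,cx,cy,M=cal(n); R=M[:3,:3]; o=-R.T@M[:3,3]; d=R.T@np.array([(u-cx)/f,(v-cy)/f,1]); return o,d/np.linalg.norm(d)
def onz(n,u,v,z):
    o,d=ray(n,u,v); return o+d*(z-o[2])/d[2]
def tri(a,b):
    o1,d1=ray("top",*a); o2,d2=ray("side",*b)
    A=np.stack([d1,-d2],1); t=np.linalg.lstsq(A,o2-o1,rcond=None)[0]
    p,q=o1+d1*t[0],o2+d2*t[1]; return (p+q)/2,np.linalg.norm(p-q)
def proj(n,P):
    f,cx,cy,M=cal(n); P=np.atleast_2d(P); p=P@M[:3,:3].T+M[:3,3]; return np.c_[f*p[:,0]/p[:,2]+cx,f*p[:,1]/p[:,2]+cy]
def blobs(im,lo,hi,box,mn=5):
    x,y,w,h=box; hsv=cv2.cvtColor(np.ascontiguousarray(im[y:y+h,x:x+w]),cv2.COLOR_RGB2HSV)
    m=cv2.inRange(hsv,np.array(lo),np.array(hi)); n,l,st,c=cv2.connectedComponentsWithStats(m)
    return [(c[i]+[x,y],st[i]) for i in range(1,n) if st[i,4]>=mn],m
E
python3 - <<'E'
from h import *
t=np.load("pics/top0.npy"); s=np.load("pics/side0.npy")
np.set_printoptions(precision=4,suppress=True)
for n in("top","side"):
    f,cx,cy,M=cal(n); print(n,f,-M[:3,:3].T@M[:3,3])
print("shaft",tri((291,205.5),(298.75,200.5)))
for n,im,boxes in(("top",t,[(315,215,75,60),(160,246,50,40),(250,160,95,80)]),("side",s,[(235,245,90,80),(195,180,50,40),(275,185,100,80)])):
    print(n,"blue",[(b[0],b[1]) for b in blobs(im,(105,120,50),(130,255,255),boxes[0])[0]])
    print(n,"orange disc",[(b[0],b[1]) for b in blobs(im,(3,150,150),(22,255,255),boxes[1],1)[0]])
    print(n,"orange key",[(b[0],b[1]) for b in blobs(im,(3,150,50),(22,255,255),boxes[2],1)[0]])
E
```

```text
top 421.1630648408619 [ 0.3019 -0.0314  1.4114]
side 414.30929198468954 [ 0.1638 -1.0257  0.8031]
shaft (array([ 0.563 , -0.0365,  0.1655]), np.float64(0.0018654797679335986))
top blue [(array([358.3516, 230.956 ]), array([38, 11, 12, 11, 91], dtype=int32)), (array([332.4096, 250.9398]), array([12, 31, 11, 10, 83], dtype=int32)), (array([366.2973, 261.8378]), array([48, 44,  7,  7, 37], dtype=int32))]
top orange disc [(array([178.5, 261.5]), array([18, 15,  2,  2,  2], dtype=int32)), (array([162., 268.]), array([ 2, 22,  1,  1,  1], dtype=int32)), (array([163., 277.]), array([ 3, 31,  1,  1,  1], dtype=int32)), (array([164., 280.]), array([ 4, 34,  1,  1,  1], dtype=int32)), (array([208. , 280.5]), array([47, 34,  3,  2,  6], dtype=int32)), (array([165., 282.]), array([ 5, 36,  1,  1,  1], dtype=int32)), (array([206.2308, 284.2308]), array([44, 37,  6,  3, 13], dtype=int32)), (array([163.7778, 284.8889]), array([ 0, 38,  8,  2,  9], dtype=int32))]
top orange key [(array([298.2076, 206.1441]), array([   0,    0,   95,   80, 4267], dtype=int32)), (array([295.    , 198.7273]), array([44, 37,  3,  5, 11], dtype=int32))]
side blue [(array([270.0437, 262.4937]), array([ 30,   9,  11,  18, 160], dtype=int32)), (array([302.4862, 276.8398]), array([ 62,  23,  12,  19, 181], dtype=int32)), (array([270.1068, 293.835 ]), array([ 31,  42,   9,  14, 103], dtype=int32))]
side orange disc []
side orange key [(array([307.5, 207.5]), array([31, 20,  4,  6, 10], dtype=int32))]
```

```bash
python3 - <<'E'
from h import *
np.set_printoptions(precision=4,suppress=True)
t=np.load("pics/top0.npy"); s=np.load("pics/side0.npy")
H=[.0875,.0875,.1625,.1625]
def sub(im,p):
    g=cv2.cvtColor(im,cv2.COLOR_RGB2GRAY); c=np.float32(p).reshape(-1,1,2).copy()
    return cv2.cornerSubPix(g,c,(3,3),(-1,-1),(3,50,.01)).reshape(-1,2)
ct=[(265.5,217.5),(312.2,227.3),(274.2,173),(322.3,184)]
# side: low-left(far,+y)? corners of crop (30,97),(60,212),(190,12),(232,125)
cs=[(275+30/4,185+97/4),(275+60/4,185+212/4),(275+190/4,185+12/4),(275+232/4,185+125/4)]
for n,im,c in(("top",t,ct),("side",s,cs)):
    cc=sub(im,c); print(n,cc)
    P=np.array([onz(n,*q,h) for q,h in zip(cc,H)]); print(P)
    # model local: lowleft(-65,+80)...
    L=np.array([[-.06495,.08],[-.06495,-.08],[.06495,.08],[.06495,-.08]])
    a=L-L.mean(0); b=P[:,:2]-P[:,:2].mean(0)
    yaw=np.arctan2((a[:,0]*b[:,1]-a[:,1]*b[:,0]).sum(),(a*b).sum())
    R=np.array([[np.cos(yaw),-np.sin(yaw)],[np.sin(yaw),np.cos(yaw)]])
    print("yaw",np.degrees(yaw),"centre",P[:,:2].mean(0),"res mm",1000*(P[:,:2]-P[:,:2].mean(0)-a@R.T).round(4))
    sh=np.r_[P[:,:2].mean(0)-R@[.023,0],.125+.0398]; print("shaft end pred",sh,proj("top",sh),proj("side",sh))
E
```

```text
top [[264.0823 216.9298]
 [311.3195 227.5481]
 [272.2708 173.2622]
 [321.2926 184.2704]]
[[ 0.5442  0.0495  0.0875]
 [ 0.5078 -0.1006  0.0875]
 [ 0.6667  0.0194  0.1625]
 [ 0.6295 -0.1302  0.1625]]
yaw -13.75666259032131 centre [ 0.5871 -0.0405] res mm [[ 1.2 -3.2]
 [ 2.9  2.1]
 [-2.5 -2.3]
 [-1.6  3.4]]
shaft end pred [ 0.5647 -0.035   0.1648] [[290.428  205.2983]] [[299.4062 200.3051]]
side [[281.931  209.1756]
 [287.5385 237.9013]
 [321.3537 187.2271]
 [332.6034 213.5068]]
[[ 0.5393  0.0508  0.0875]
 [ 0.5031 -0.1037  0.0875]
 [ 0.6614  0.0216  0.1625]
 [ 0.6295 -0.1306  0.1625]]
yaw -12.595595148486433 centre [ 0.5833 -0.0405] res mm [[ 1.9 -0.9]
 [ 0.6  0.7]
 [-2.7 -1.8]
 [ 0.2  2.1]]
shaft end pred [ 0.5609 -0.0355  0.1648] [[290.5916 206.5478]] [[298.2555 200.5899]]
```

```bash
python3 - <<'E'
from h import *
np.set_printoptions(precision=2,suppress=True)
t=np.load("pics/top0.npy"); s=np.load("pics/side0.npy")
yaw=np.radians(-13.2); c=np.array([.585,-.0405,.125])
X=np.array([np.cos(yaw),np.sin(yaw),0]);Y=np.array([-np.sin(yaw),np.cos(yaw),0]);Z=np.array([0,0,1.])
up=X*np.cos(np.pi/6)+Z*.5; n=-X*.5+Z*np.cos(np.pi/6)
for a in range(-40,41,10):
    r=up*np.cos(np.radians(a))+Y*np.sin(np.radians(a))
    P=[c+n*.028+r*.0168,c+n*.028+r*.0195,c+n*.014+r*.0195,c+r*.0195]
    print(a,"top",proj("top",P).ravel(),"side",proj("side",P).ravel())
print(proj("top",[c,c+n*.046]),proj("side",[c,c+n*.046]))
def crop(im,x,y,w,h,f): return cv2.resize(im[y:y+h,x:x+w],None,fx=f,fy=f,interpolation=cv2.INTER_NEAREST)[:,:,::-1]
cv2.imwrite("pics/c_key.png",np.hstack([crop(s,292,192,26,26,15),crop(t,280,190,26,26,15)]))
E
```

```text
-40 top [295.39 201.02 296.07 200.51 296.5  199.2  296.92 197.91] side [305.87 204.58 306.57 204.56 308.73 207.88 310.87 211.17]
-30 top [294.72 200.34 295.3  199.72 295.74 198.42 296.17 197.14] side [306.24 203.9  306.99 203.77 309.15 207.09 311.29 210.38]
-20 top [293.95 199.78 294.4  199.07 294.85 197.77 295.29 196.5 ] side [306.47 203.25 307.25 203.01 309.41 206.33 311.54 209.61]
-10 top [293.09 199.36 293.4  198.57 293.86 197.28 294.31 196.01] side [306.54 202.64 307.34 202.31 309.49 205.62 311.62 208.91]
0 top [292.17 199.08 292.34 198.25 292.81 196.96 293.27 195.7 ] side [306.47 202.1  307.25 201.68 309.4  205.   311.52 208.27]
10 top [291.22 198.96 291.23 198.11 291.71 196.82 292.18 195.56] side [306.25 201.65 306.99 201.15 309.14 204.46 311.25 207.73]
20 top [290.27 198.99 290.13 198.15 290.62 196.86 291.1  195.6 ] side [305.88 201.28 306.57 200.73 308.71 204.04 310.83 207.3 ]
30 top [289.34 199.19 289.05 198.38 289.56 197.09 290.05 195.83] side [305.39 201.03 306.   200.44 308.14 203.73 310.25 206.99]
40 top [288.48 199.54 288.05 198.79 288.56 197.5  289.06 196.23] side [304.79 200.88 305.3  200.27 307.44 203.56 309.55 206.82]
[[292.09 201.55]
 [290.51 205.98]] [[305.92 211.27]
 [298.78 200.45]]
```

View pics/c_key.png

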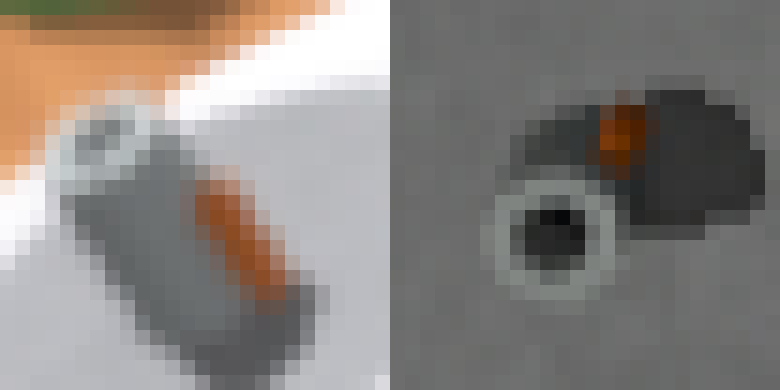

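```bash
python3 - <<'E'
from h import *
t=np.load("pics/top0.npy"); s=np.load("pics/side0.npy")
def crop(im,x,y,w,h,f): return cv2.resize(im[y:y+h,x:x+w],None,fx=f,fy=f,interpolation=cv2.INTER_NEAREST)[:,:,::-1]
cv2.imwrite("pics/c_disc2.png",np.hstack([crop(s,202,184,38,26,10),crop(t,164,250,42,42,10)[10:270]]))
np.set_printoptions(precision=4,suppress=True)
g=t[246:292,160:210].astype(int)
# white disc mask
hsv=cv2.cvtColor(t,cv2.COLOR_RGB2HSV)
m=((hsv[...,1]<60)&(hsv[...,2]>90)).astype(np.uint8); m2=np.zeros_like(m); m2[240:300,155:215]=m[240:300,155:215]
cs,_=cv2.findContours(m2,cv2.RETR_EXTERNAL,cv2.CHAIN_APPROX_NONE); c=max(cs,key=cv2.contourArea)
print("disc hull fit",cv2.fitEllipse(cv2.convexHull(c)))
(e0,_,_)=cv2.fitEllipse(cv2.convexHull(c)); print(onz("top",*e0,.011))
# pin
for u,v in [(366.3,261.84)]: print("pin knob top", onz("top",u,v,.073))
E
```

```text
disc hull fit ((185.01104736328125, 268.9595642089844), (35.9102668762207, 37.44850540161133), 40.31792068481445)
[0.3866 0.3165 0.011 ]
pin knob top [ 0.3982 -0.2725  0.073 ]
```

View pics/c_disc2.png

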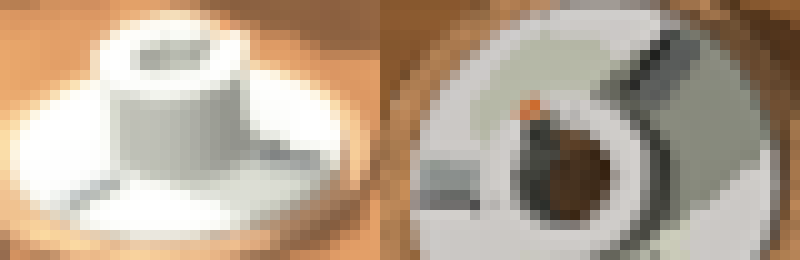

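```bash
python3 - <<'E'
from h import *
np.set_printoptions(precision=4,suppress=True)
c=onz("top",181.6,267.7,.05); o=onz("top",178.5,261.2,.05); print(c,o,proj("top",[[.3866,.3165,.05]]))
d=np.array([.3866,.3165,.05])
for b in(c,d): v=o-b; print(np.degrees(np.arctan2(v[1],v[0])),np.linalg.norm(v))
# side: collar top centre ~ crop(172,55)
for p in [(202+17.2-.5,184+5.3-.5)]: print("side",onz("side",*p,.05),tri((181.6,267.7),p))
print(bot.read_state()["time_s"])
# pin in side: knob top at crop (177,215)/5+(235,245)
print("pin side knob top",onz("side",235+177/5-.5,245+214/5-.5,.073))
print("flange side",onz("side",235+179/5-.5,245+270/5-.5,.041),"flange top",onz("top",315+(701-450)/5-.5,215+239/5-.5,.041))
E
```

```text
[0.3884 0.318  0.05  ] [0.4095 0.3288 0.05  ] [[182.0465 268.2715]]
27.121474725007804 0.02360178731929657
28.219188468522443 0.025937294709953776
side [0.3832 0.3172 0.05  ] (array([0.386 , 0.3186, 0.0491]), np.float64(0.005031189776412903))
0.1
pin side knob top [ 0.3954 -0.2711  0.073 ]
flange side [ 0.3939 -0.278   0.041 ] flange top [ 0.3991 -0.273   0.041 ]
```

```bash
cat >> h.py <<'E'
from scipy.spatial.transform import Rotation as Ro
def down(az):
    a=np.radians(az); x=np.array([np.cos(a),np.sin(a),0]); z=np.array([0,0,-1.]); return np.stack([x,np.cross(z,x),z],1)
def rel(p,R,s=None):
    s=s or bot.read_state(); R0=s["tcp_rot"]; return np.round(1000*R0.T@(np.array(p)-s["position"]),1),np.round(Ro.from_matrix(R0.T@R).as_rotvec(degrees=True),2)
np.set_printoptions(precision=4,suppress=True)
E
python3 - <<'E'
from h import *
for p in([.42,-.22,.3],[.42,.1,.3],[.387,.3175,.2],[.387,.3175,.08]): print(rel(p,down(53)))
# loose pins heights
print(tri((358.6,230.3),(270,255)),tri((332.8,250.3),(303,270)),tri((366.5,261.5),(270,288)))
E
```

```text
(array([ 355. , -310.3,  -77.6]), array([ -0.1 ,  -0.06, -39.15]))
(array([ 431.6, -621. ,  -77. ]), array([ -0.1 ,  -0.06, -39.15]))
(array([ 451.6, -839.9,   23.5]), array([ -0.1 ,  -0.06, -39.15]))
(array([ 451.6, -839.6,  143.5]), array([ -0.1 ,  -0.06, -39.15]))
(array([ 0.449 , -0.233 ,  0.1468]), np.float64(0.0788168332598856)) (array([ 0.4788, -0.1843,  0.0312]), np.float64(0.0801983808460431)) (array([ 0.3972, -0.2729,  0.0721]), np.float64(0.004168273883359969))
```

Emit:
play_rows(fingers=[0,0,0,0,0,0,0,0,0,0,0,0,0,0,0,0,0,0,0,0], linear=[[355,-310,-78],[355,-310,-78],[355,-310,-78],[355,-310,-78],[355,-310,-78],[355,-310,-78],[355,-310,-78],[355,-310,-78],[355,-310,-78],[355,-310,-78],[432,-621,-78],[432,-621,-78],[432,-621,-78],[432,-621,-78],[432,-621,-78],[432,-621,-78],[432,-621,-78],[452,-840,24],[452,-840,24],[452,-840,24]], rot=[[0,0,-4],[0,0,-8],[0,0,-12],[0,0,-16],[0,0,-20],[0,0,-24],[0,0,-28],[0,0,-32],[0,0,-36],[0,0,-39],[0,0,-39],[0,0,-39],[0,0,-39],[0,0,-39],[0,0,-39],[0,0,-39],[0,0,-39],[0,0,-39],[0,0,-39],[0,0,-39]])

```text
time_s: 2.1
position: [0.3994, 0.2357, 0.2368]
tcp_rot: [[0.604, 0.797, 0.001], [0.797, -0.604, 0.0], [0.0, 0.0, -1.0]]
force: [1.1, -0.3, -0.4]
opening: 1.0
```

```bash
python3 - <<'E'
from h import *
s=bot.read_state(); print(s["time_s"],s["position"],s["joint_positions"],s["force"]); print(rel([.387,.3175,.1],down(53)))
for n in("side","top"):
    im=capture(n); np.save(f"pics/{n}1.npy",im); cv2.imwrite(f"pics/{n}1.png",im[:,:,::-1])
print(tri((332.8,250.3),(270,255)),tri((358.6,230.3),(303,270)))
E
```

```text
2.1 [0.3994 0.2357 0.2368] [ 16.7048  16.6673 103.4573  -0.0069  59.8456  53.8744] [ 1.0632 -0.2757 -0.3857]
(array([ 57.6, -59.4, 136.8]), array([ 0.02, -0.02, -0.17]))
(array([ 0.432 , -0.1658,  0.0894]), np.float64(0.004866366515306586)) (array([ 0.4956, -0.25  ,  0.0862]), np.float64(0.003320727521838487))
```

View pics/side1.png

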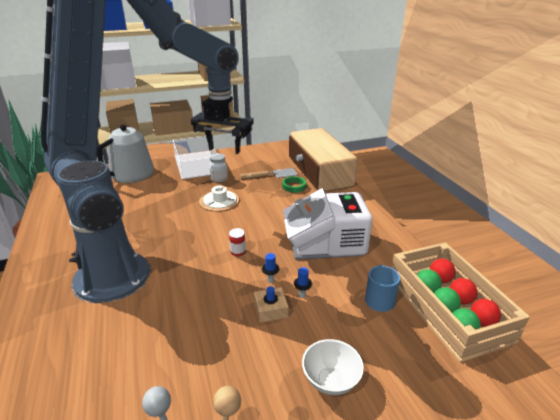

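View pics/top1.png

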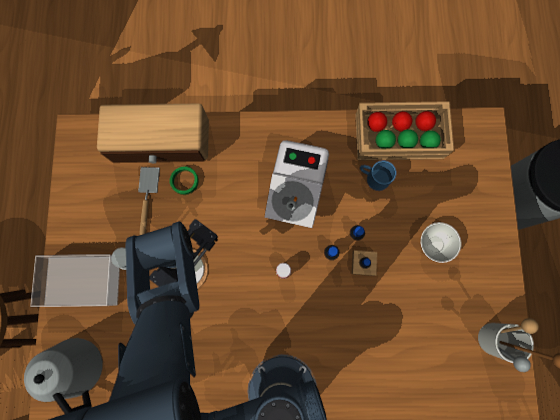

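The arm is above and short of the disc, and the scene is unchanged. The disc is visible at side (219,198). I'll move over it and lower, with the jaws straddling the collar.

Emit:
play_rows(fingers=[0,0,0,0,0,0,0,0,0], linear=[[57.5,-59.5,40],[57.5,-59.5,80],[57.5,-59.5,120],[57.5,-59.5,150],[57.5,-59.5,180],[57.5,-59.5,205],[57.5,-59.5,218],[57.5,-59.5,218],[57.5,-59.5,218]], rot=[[0,0,0],[0,0,0],[0,0,0],[0,0,0],[0,0,0],[0,0,0],[0,0,0],[0,0,0],[0,0,0]])

```text
time_s: 3.1
position: [0.388, 0.3158, 0.02]
tcp_rot: [[0.604, 0.797, 0.001], [0.797, -0.604, 0.0], [0.001, 0.0, -1.0]]
force: [0.2, 0.2, 0.4]
opening: 1.004
```

```bash
cat > snap.py <<'E'
import sys
from h import *
tag,bx=sys.argv[1],[int(a) for a in sys.argv[2:]]  # side x y w h, top x y w h
out=[]
for i,n in enumerate(("side","top")):
    im=capture(n); np.save(f"pics/{n}{tag}.npy",im); x,y,w,h=bx[4*i:4*i+4]
    f=min(390/w,400/h); out.append(cv2.resize(im[y:y+h,x:x+w],(390,int(h*390/w)),interpolation=cv2.INTER_CUBIC)[:,:,::-1])
H=max(o.shape[0] for o in out); cv2.imwrite(f"pics/x{tag}.png",np.hstack([np.pad(o,((0,H-o.shape[0]),(0,0),(0,0))) for o in out]))
s=bot.read_state(); print(s["time_s"],s["position"],s["force"],s["opening"]*87,s["joint_positions"])
E
python3 snap.py 2 170 140 90 80 140 220 90 80
```

```text
3.2 [0.3884 0.3162 0.0207] [ 0.9168  0.1879 -0.1049] 87.20217010041961 [ 26.3454  40.6217 108.2701  -0.0054  30.9532  63.5074]
```

View pics/x2.png

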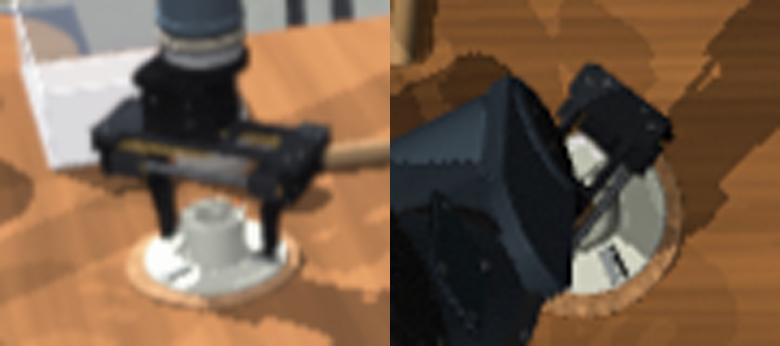

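The fingers straddle the collar evenly at about (218,205) in the side view. First centring squeeze.

Emit:
play_rows(fingers=[255,255,255,255,255,255,255], linear=[[0,0,0],[0,0,0],[0,0,0],[0,0,0],[0,0,0],[0,0,0],[0,0,0]], rot=[[0,0,0],[0,0,0],[0,0,0],[0,0,0],[0,0,0],[0,0,0],[0,0,0]])

```text
time_s: 3.9
position: [0.3869, 0.3159, 0.0195]
tcp_rot: [[0.604, 0.797, -0.001], [0.797, -0.604, -0.0], [-0.0, -0.0, -1.0]]
force: [-2.0, 0.7, 3.2]
opening: 0.61
```

Emit:
play_rows(fingers=[0,0,0,0,0,0,0,0,0,0,0,0,0,0,0,0,0], linear=[[0,0,0],[0,0,0],[0,0,0],[0,0,0],[0,0,0],[0,0,0],[0,0,0],[0,0,0],[0,0,0],[0,0,0],[0,0,0],[0,0,0],[0,0,0],[0,0,0],[0,0,0],[0,0,0],[0,0,0]], rot=[[0,0,0],[0,0,0],[0,0,0],[0,0,-8],[0,0,-16],[0,0,-24],[0,0,-32],[0,0,-40],[0,0,-48],[0,0,-56],[0,0,-64],[0,0,-72],[0,0,-80],[0,0,-87],[0,0,-90],[0,0,-90],[0,0,-90]])

```text
time_s: 5.6
position: [0.3874, 0.3159, 0.0194]
tcp_rot: [[-0.796, 0.605, 0.0], [0.605, 0.796, -0.0], [-0.0, 0.0, -1.0]]
force: [-0.3, 0.2, -0.8]
opening: 1.004
```

```bash
python3 snap.py 3 170 140 90 80 140 220 90 80
```

```text
5.7 [0.3873 0.3159 0.0194] [ 0.0897  0.7188 -0.3158] 87.1151302933414 [ 26.3651  40.7677 108.3169  -0.0011  30.9121 -26.4397]
```

View pics/x3.png

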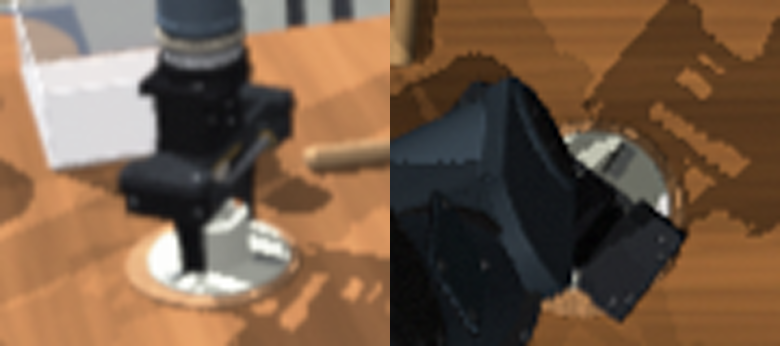

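The first squeeze gripped at 53 mm, matching the collar. Now the second squeeze at 90°, then lift.

Emit:
play_rows(fingers=[255,255,255,255,255,255,255,255], linear=[[0,0,0],[0,0,0],[0,0,0],[0,0,0],[0,0,0],[0,0,0],[0,0,0],[0,0,0]], rot=[[0,0,0],[0,0,0],[0,0,0],[0,0,0],[0,0,0],[0,0,0],[0,0,0],[0,0,0]])

```text
time_s: 6.5
position: [0.3871, 0.3158, 0.0194]
tcp_rot: [[-0.797, 0.604, -0.0], [0.604, 0.797, -0.0], [0.0, -0.0, -1.0]]
force: [-0.5, -0.2, 0.6]
opening: 0.616
```

```bash
cat >> h.py <<'E'
yaw=np.radians(-13.2); C=np.array([.5845,-.0405,.125]); KEY=-30; K0=28
Xs=np.array([np.cos(yaw),np.sin(yaw),0]);Ys=np.array([-np.sin(yaw),np.cos(yaw),0]);Zs=np.array([0,0,1.])
UP=Xs*np.cos(np.pi/6)+Zs*.5; N=-Xs*.5+Zs*np.cos(np.pi/6)
def keydir(a): return UP*np.cos(np.radians(a))+Ys*np.sin(np.radians(a))
def frame(x,z): return np.stack([x,np.cross(z,x),z],1)
E
python3 - <<'E'
from h import *
s=bot.read_state(); R0=s["tcp_rot"]; print(s["position"],s["opening"]*87,s["joint_positions"],s["force"])
k0=np.array([np.cos(np.radians(K0)),np.sin(np.radians(K0)),0])
T=R0.T@frame(k0,np.array([0,0,1.])); np.save("disc_in_tool.npy",T) # disc axes in tool
R1=frame(keydir(KEY),N)@T.T; np.save("R1.npy",R1); print(R1)
print(Ro.from_matrix(R0.T@R1).as_rotvec(degrees=True))
h=s["position"][2]-.006; print(h)
for o in(.12,.08): print(C+N*(o+h), rel(C+N*(o+h),R1,s))
print(rel([.387,.3155,.3],R0,s),rel([.45,.15,.3],R0,s))
E
```

```text
[0.3871 0.3158 0.0194] 53.58013516205408 [ 26.3685  40.7617 108.3323  -0.0053  30.9325 -26.4844] [-0.5161 -0.247   0.56  ]
[[ 0.3029  0.8195  0.4865]
 [ 0.952  -0.2843 -0.1139]
 [ 0.045   0.4976 -0.8662]]
[-27.5789 -16.1808  69.4811]
0.013419554148142008
[ 0.5196 -0.0253  0.2405] (array([-311.5, -192. , -221.1]), array([-27.58, -16.18,  69.48]))
[ 0.539  -0.0298  0.2059] (array([-329.8, -183.8, -186.5]), array([-27.58, -16.18,  69.48]))
(array([  -0. ,   -0.4, -280.6]), array([0., 0., 0.])) (array([-150.2,  -94.3, -280.6]), array([0., 0., 0.]))
```

Emit:
play_rows(fingers=[255,255,255,255,255,255,255,255,255,255,255,255,255,255,255,255,255,255,255], linear=[[0,0,-15],[0,0,-50],[0,0,-90],[0,0,-130],[0,0,-170],[0,0,-210],[-30,-20,-240],[-60,-40,-260],[-90,-60,-265],[-120,-80,-265],[-150,-97,-260],[-180,-115,-255],[-210,-133,-248],[-240,-150,-240],[-270,-168,-232],[-295,-183,-225],[-311.5,-192,-221],[-311.5,-192,-221],[-311.5,-192,-221]], rot=[[0,0,0],[0,0,0],[0,0,0],[0,0,0],[0,0,0],[0,0,0],[-2.76,-1.62,6.95],[-5.52,-3.24,13.9],[-8.27,-4.85,20.84],[-11.03,-6.47,27.79],[-13.79,-8.09,34.74],[-16.55,-9.71,41.69],[-19.31,-11.33,48.64],[-22.06,-12.94,55.58],[-24.82,-14.56,62.53],[-27.58,-16.18,69.48],[-27.58,-16.18,69.48],[-27.58,-16.18,69.48],[-27.58,-16.18,69.48]])

```text
time_s: 8.4
position: [0.5187, -0.0252, 0.2397]
tcp_rot: [[0.304, 0.82, 0.485], [0.952, -0.286, -0.113], [0.045, 0.496, -0.867]]
force: [0.3, -0.4, -2.0]
opening: 0.614
```

```bash
python3 snap.py 4 240 130 110 100 230 140 110 100; python3 - <<'E'
from h import *
R1=np.load("R1.npy"); print(rel(C+N*.1334,R1))
E
```

```text
8.5 [ 0.5188 -0.0245  0.2402] [-0.9034 -0.0047 -2.711 ] 53.03531770016556 [-15.8799  12.9335 117.8701   4.2074  19.3637  -1.1716]
(array([-0.5,  1. ,  0.2]), array([-0.07, -0.04,  0.02]))
```

View pics/x4.png

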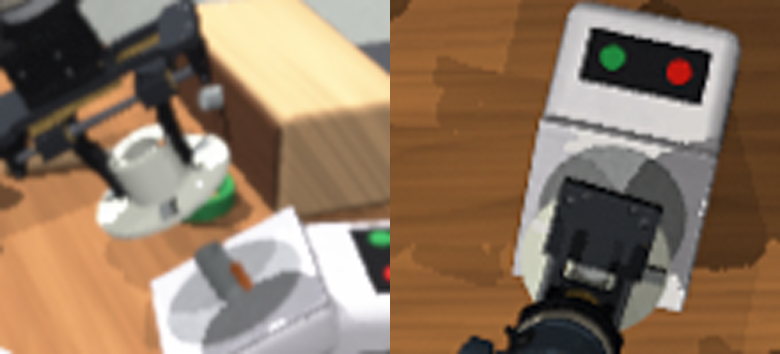

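```bash
python3 - <<'E'
from h import *
s=bot.read_state(); p=s["position"]; n=-s["tcp_rot"][:,2]; c=p-n*.0134
print("collar top pred",proj("side",[c+n*.044]),"under",proj("side",[c]))
print("shaft end pred",proj("side",[C+N*.046]),"foot",proj("side",[C]))
im=np.load("pics/side4.npy")
cv2.imwrite("pics/x4s.png",cv2.resize(im[150:250,255:355],None,fx=6,fy=6,interpolation=cv2.INTER_NEAREST)[:,:,::-1])
E
```

```text
collar top pred [[278.6957 170.8422]] under [[286.2034 182.2349]]
shaft end pred [[298.6206 200.4746]] foot [[305.7681 211.2938]]
```

View pics/x4s.png

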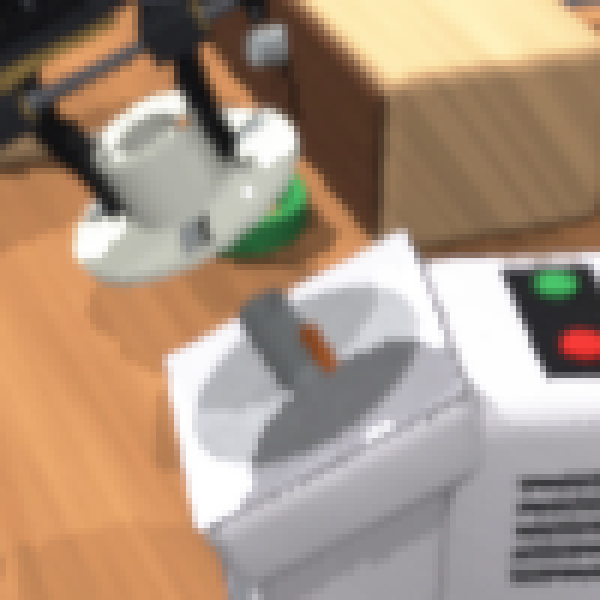

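The disc hangs coaxial with the shaft within about 1 px: bore at side (279,172), shaft end at (299,200). I'll advance along the axis until just above the shaft end.

Emit:
play_rows(fingers=[255,255,255,255,255], linear=[[0,1,25],[0,1,50],[0,1,65],[0,1,70],[0,1,70]], rot=[[0,0,0],[0,0,0],[0,0,0],[0,0,0],[0,0,0]])

```text
time_s: 9.0
position: [0.5543, -0.0327, 0.1799]
tcp_rot: [[0.302, 0.82, 0.486], [0.952, -0.284, -0.113], [0.045, 0.497, -0.867]]
force: [-0.5, 0.6, -2.1]
opening: 0.612
```

```bash
python3 snap.py 5 255 140 90 90 250 150 90 90; python3 - <<'E'
from h import *
R1=np.load("R1.npy"); print(rel(C+N*.0634,R1))
E
```

```text
9.1 [ 0.5544 -0.0329  0.1809] [-0.8038 -0.6895 -3.4559] 53.50921645533377 [-15.6466  22.3685 117.3458   7.1266  10.3626  -4.0204]
(array([-0.6, -1. ,  0.6]), array([ 0.05, -0.05,  0.03]))
```

View pics/x5.png

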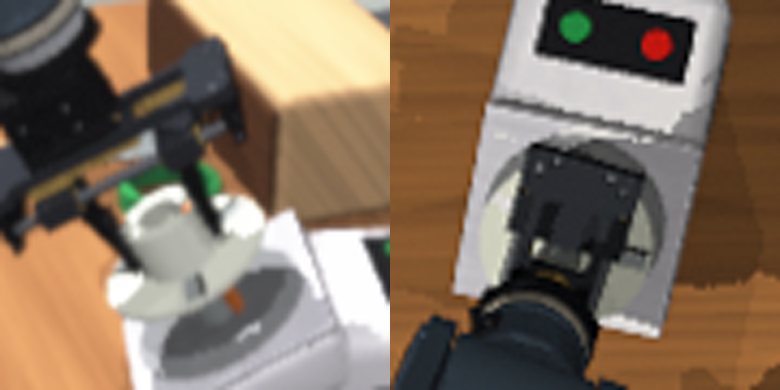

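Well aligned in the side view, with the shaft under the bore. I'll advance in small steps and watch the force.

Emit:
play_rows(fingers=[255,255,255,255], linear=[[-0.5,-0.5,3],[-0.5,-0.5,6],[-0.5,-0.5,9],[-0.5,-0.5,11]], rot=[[0,0,0],[0,0,0],[0,0,0],[0,0,0]])

```text
time_s: 9.5
position: [0.5595, -0.0352, 0.1705]
tcp_rot: [[0.303, 0.819, 0.487], [0.952, -0.285, -0.114], [0.045, 0.498, -0.866]]
force: [0.4, -0.5, -2.3]
opening: 0.614
```

```bash
cat > st.py <<'E'
from h import *
s=bot.read_state(); R1=np.load("R1.npy"); d=R1.T@(s["position"]-C)*1000
print("t",s["time_s"],"toolxy off",d[:2],"TCP above face",-d[2],"F tool",s["tcp_rot"].T@s["force"],"M",s["tcp_rot"].T@s["moment"],"open",s["opening"]*87,"j",s["joint_positions"][3:],"ang",Ro.from_matrix(R1.T@s["tcp_rot"]).as_rotvec(degrees=True))
E
python3 st.py
```

```text
t 9.5 toolxy off [-0.4805  0.6236] TCP above face 52.173579416640784 F tool [-0.4939 -0.6345  2.2426] M [ 0.3975 -0.0188  0.0071] open 53.394058600969544 j [ 8.3404  8.9561 -5.2771] ang [-0.0338  0.0155  0.0201]
```

No contact force with the bore about 7 mm over the shaft. I'll continue towards the key.

Emit:
play_rows(fingers=[255,255,255,255,255,255], linear=[[0,0,3],[0,0,6],[0,0,9],[0,0,11],[0,0,13],[0,0,14]], rot=[[0,0,0],[0,0,0],[0,0,0],[0,0,0],[0,0,0],[0,0,0]])

```text
time_s: 10.1
position: [0.5662, -0.0367, 0.1581]
tcp_rot: [[0.303, 0.819, 0.487], [0.952, -0.284, -0.114], [0.045, 0.498, -0.866]]
force: [-0.2, -0.0, -2.3]
opening: 0.612
```

```bash
python3 st.py;  python3 snap.py 6 260 150 80 80 250 150 90 90
```

```text
t 10.1 toolxy off [-0.4412  0.4059] TCP above face 38.04721660419996 F tool [-0.1872 -1.3049  1.9534] M [ 0.4466 -0.057   0.0034] open 53.262791183943236 j [ 9.8781  7.4299 -6.7986] ang [-0.004   0.0163  0.0124]
10.2 [ 0.5662 -0.0367  0.1583] [-0.1598  0.0759 -2.3882] 53.51184158431016 [-15.6863  25.803  116.9049   9.8686   7.4387  -6.7893]
```

View pics/x6.png

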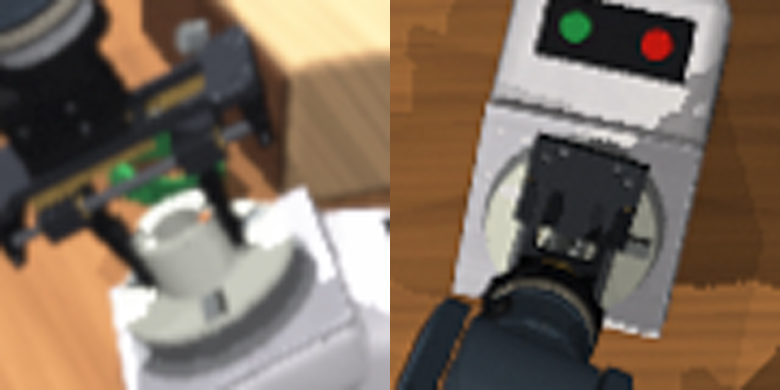

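Emit:
play_rows(fingers=[255,255,255,255,255,255], linear=[[0,0,2],[0,0,4],[0,0,6],[0,0,8],[0,0,10],[0,0,12]], rot=[[0,0,0],[0,0,0],[0,0,0],[0,0,0],[0,0,0],[0,0,0]])

```text
time_s: 10.8
position: [0.5721, -0.0381, 0.1478]
tcp_rot: [[0.303, 0.819, 0.487], [0.952, -0.284, -0.114], [0.045, 0.498, -0.866]]
force: [0.4, -0.4, -1.5]
opening: 0.615
```

```bash
python3 st.py
```

```text
t 10.8 toolxy off [-0.4081  0.4952] TCP above face 26.084551297831947 F tool [-0.3035 -0.3174  1.5427] M [ 0.4275 -0.107  -0.022 ] open 53.52285726392837 j [11.7173  6.1814 -8.617 ] ang [-0.0159  0.0185  0.0137]
```

The key is in the keyway: the underside is about 13 mm from the face with no resistance. I'll finish the descent.

Emit:
play_rows(fingers=[255,255,255,255,255,255], linear=[[0,0,2],[0,0,4],[0,0,6],[0,0,8],[0,0,10],[0,0,11]], rot=[[0,0,0],[0,0,0],[0,0,0],[0,0,0],[0,0,0],[0,0,0]])

```text
time_s: 11.4
position: [0.5774, -0.0393, 0.1383]
tcp_rot: [[0.303, 0.819, 0.487], [0.952, -0.285, -0.114], [0.045, 0.498, -0.866]]
force: [0.6, 0.3, -2.1]
opening: 0.615
```

```bash
python3 st.py
```

```text
t 11.4 toolxy off [-0.4363  0.4827] TCP above face 15.072280224231298 F tool [ 0.3442 -0.6158  2.1024] M [ 0.5124 -0.0813  0.0244] open 53.50755323874734 j [ 14.0344   5.1025 -10.9189] ang [-0.0122  0.0164  0.0153]
```

Emit:
play_rows(fingers=[255,255,255], linear=[[0,0,1],[0,0,2],[0,0,2]], rot=[[0,0,0],[0,0,0],[0,0,0]])

```text
time_s: 11.7
position: [0.5781, -0.0394, 0.1371]
tcp_rot: [[0.303, 0.819, 0.487], [0.952, -0.284, -0.114], [0.045, 0.498, -0.866]]
force: [-2.2, 0.8, 2.0]
opening: 0.615
```

```bash
python3 st.py
```

```text
t 11.7 toolxy off [-0.3911  0.4668] TCP above face 13.716987052455002 F tool [ 0.1245 -1.0562 -2.9118] M [ 0.538  -0.1653  0.0289] open 53.546755848516995 j [ 14.5351   4.9239 -11.4174] ang [-0.0386  0.0205  0.0118]
```

Contact with the face comes at 13.7 mm, where 13.4 was expected. A slight further press, then release.

Emit:
play_rows(fingers=[255,255,0,0,0,0], linear=[[0,0,1],[0,0,1],[0,0,0],[0,0,0],[0,0,0],[0,0,0]], rot=[[0,0,0],[0,0,0],[0,0,0],[0,0,0],[0,0,0],[0,0,0]])

```text
time_s: 12.3
position: [0.5788, -0.0397, 0.1368]
tcp_rot: [[0.303, 0.819, 0.487], [0.952, -0.284, -0.114], [0.045, 0.498, -0.866]]
force: [0.4, -0.3, 0.2]
opening: 0.891
```

```bash
python3 st.py
```

```text
t 12.3 toolxy off [-0.4289  0.9554] TCP above face 13.062270036477248 F tool [-0.1236  0.5236  0.0638] M [ 0.257  -0.0642 -0.034 ] open 77.51674646879222 j [ 14.5272   4.9025 -11.4086] ang [-0.0578  0.0146  0.0144]
```

Emit:
play_rows(fingers=[0,0,0,0,0,0], linear=[[0,0,-10],[0,0,-35],[0,0,-70],[0,0,-110],[0,0,-150],[0,0,-150]], rot=[[0,0,0],[0,0,0],[0,0,0],[0,0,0],[0,0,0],[0,0,0]])

```text
time_s: 12.9
position: [0.5056, -0.0222, 0.2711]
tcp_rot: [[0.302, 0.815, 0.494], [0.952, -0.283, -0.115], [0.046, 0.505, -0.862]]
force: [-0.1, 0.0, -0.3]
opening: 0.997
```

```bash
python3 st.py;  python3 snap.py 7 260 150 80 80 250 150 90 90; python3 - <<'E'
from h import *
print(rel([.397,-.272,.2],down(142)),rel([.397,-.272,.3],down(142)))
E
```

```text
t 12.9 toolxy off [0.0377 2.8238] TCP above face 167.061673014114 F tool [-0.0342 -0.2545  0.2295] M [0.1759 0.0038 0.0165] open 86.76322170589876 j [ 3.73   23.8335 -0.8226] ang [-0.5014  0.0575 -0.0327]
13.0 [ 0.5057 -0.0225  0.2677] [-0.3477 -0.3052 -0.8273] 86.73452792486971 [-16.1515   8.8146 117.4013   3.7471  23.7047  -0.8381]
(array([-273.5,  -51.9,   33.9]), array([ 27.8 ,  16.04, -68.62])) (array([-268.9,   -1.8,  -52.6]), array([ 27.8 ,  16.04, -68.62]))
```

View pics/x7.png

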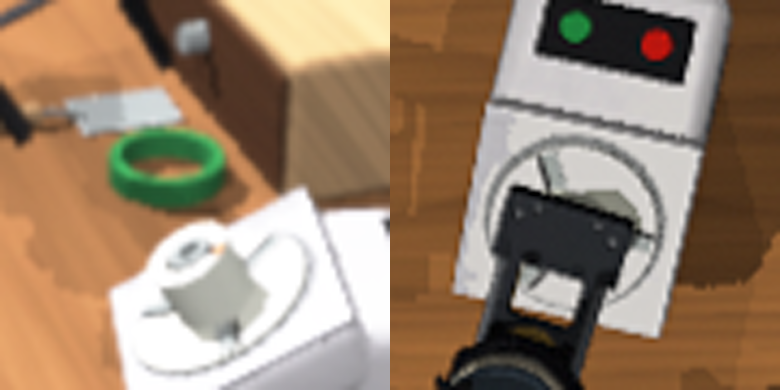

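The disc lies flat on the face, parallel to its rim, with the shaft end and hole showing in the collar. Now to the pin.

Emit:
play_rows(fingers=[110,110,110,110,110,110,110,110,110,110,110,110,110,110], linear=[[-15,0,-30],[-40,0,-45],[-70,-1,-50],[-100,-1,-51],[-130,-1,-52],[-160,-1,-52],[-190,-1,-52],[-220,-1,-52],[-250,-2,-52],[-269,-2,-52],[-271,-27,-9],[-273.5,-52,34],[-273.5,-52,34],[-273.5,-52,34]], rot=[[2.78,1.6,-6.86],[5.56,3.2,-13.72],[8.34,4.81,-20.59],[11.12,6.42,-27.45],[13.9,8.02,-34.31],[16.68,9.62,-41.17],[19.46,11.23,-48.03],[22.24,12.83,-54.9],[25.02,14.44,-61.76],[27.8,16.04,-68.62],[27.8,16.04,-68.62],[27.8,16.04,-68.62],[27.8,16.04,-68.62],[27.8,16.04,-68.62]])

```text
time_s: 14.4
position: [0.3962, -0.2717, 0.1975]
tcp_rot: [[-0.788, 0.616, -0.006], [0.616, 0.788, 0.004], [0.007, -0.0, -1.0]]
force: [0.1, -0.8, 1.2]
opening: 0.571
```

```bash
python3 snap.py 8 210 210 120 110 250 150 130 130; python3 - <<'E'
from h import *
print(rel([.397,-.272,.12],down(142)),rel([.397,-.272,.3],down(142)))
t=np.load("pics/top8.npy")
cv2.imwrite("pics/x8t.png",cv2.resize(t[185:225,270:320],None,fx=14,fy=14,interpolation=cv2.INTER_NEAREST)[:,:,::-1])
E
```

```text
14.5 [ 0.3976 -0.2732  0.2003] [-0.499  -0.557  -0.3949] 49.46951318020351 [-47.7369  21.1644 103.5401  -0.0994  55.2486 -99.6812]
(array([ 1.3,  0.7, 80.3]), array([-0.09,  0.03,  0.  ])) (array([  1.2,   0.4, -99.7]), array([-0.09,  0.03,  0.  ]))
```

View pics/x8.png

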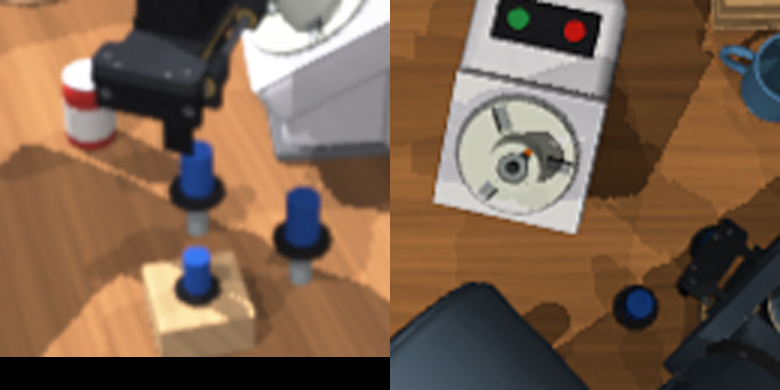

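View pics/x8t.png

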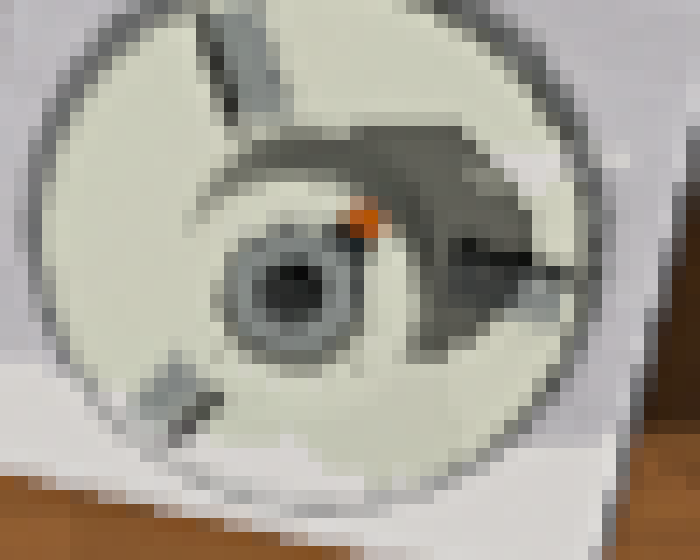

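The disc is seated and the hole shows at top (290.3,205.2). The gripper is above the small pin in the block, which is at side (270,293). I'll lower it and squeeze to centre.

Emit:
play_rows(fingers=[110,110,110,110,110,110,110], linear=[[0,0,35],[0,0,70],[0,0,105],[0,0,130],[0,0,148],[0,0,155],[0,0,155]], rot=[[0,0,0],[0,0,0],[0,0,0],[0,0,0],[0,0,0],[0,0,0],[0,0,0]])

```text
time_s: 15.2
position: [0.397, -0.2728, 0.0448]
tcp_rot: [[-0.788, 0.616, -0.001], [0.616, 0.788, -0.001], [0.0, -0.001, -1.0]]
force: [0.4, -0.3, -0.4]
opening: 0.568
```

```bash
python3 snap.py 9 225 225 90 90 310 200 90 90; python3 - <<'E'
from h import *
print(onz("top",290.3,205.2,.1648), rel([.3985,-.2725,.044],down(142)))
E
```

```text
15.3 [ 0.3971 -0.2729  0.0454] [-0.1833  0.1052  0.1057] 49.23563054678993 [-47.7646  37.1641 110.4578  -0.1538  32.308  -99.632 ]
[ 0.565  -0.0346  0.1648] (array([-0.9,  1.2,  1.4]), array([-0.09,  0.06, -0.  ]))
```

View pics/x9.png

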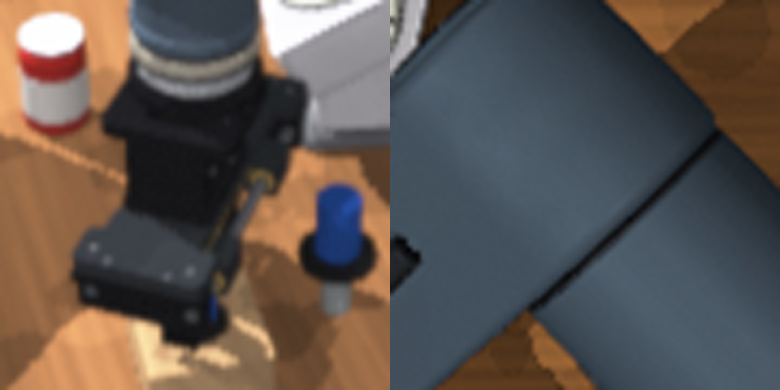

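Emit:
play_rows(fingers=[255,255,255,255,255,110,110,110], linear=[[0,0,0],[0,0,0],[0,0,0],[0,0,0],[0,0,0],[0,0,0],[0,0,0],[0,0,0]], rot=[[0,0,0],[0,0,0],[0,0,0],[0,0,0],[0,0,0],[0,0,0],[0,0,0],[0,0,0]])

```text
time_s: 16.1
position: [0.3959, -0.2717, 0.0438]
tcp_rot: [[-0.788, 0.616, -0.003], [0.616, 0.788, 0.001], [0.003, -0.001, -1.0]]
force: [0.1, -0.8, -0.3]
opening: 0.437
```

Emit:
play_rows(fingers=[110,110,110,110,110,110,110,110,110,110,110,110,110,255,255,255,255,255,255], linear=[[0,0,0],[0,0,0],[0,0,0],[0,0,0],[0,0,0],[0,0,0],[0,0,0],[0,0,0],[0,0,0],[0,0,0],[0,0,0],[0,0,0],[0,0,0],[0,0,0],[0,0,0],[0,0,0],[0,0,0],[0,0,0],[0,0,0]], rot=[[0,0,8],[0,0,16],[0,0,24],[0,0,32],[0,0,40],[0,0,48],[0,0,56],[0,0,64],[0,0,72],[0,0,80],[0,0,87],[0,0,90],[0,0,90],[0,0,90],[0,0,90],[0,0,90],[0,0,90],[0,0,90],[0,0,90]])

```text
time_s: 18.0
position: [0.3961, -0.2719, 0.0439]
tcp_rot: [[0.616, 0.788, -0.002], [0.788, -0.616, 0.0], [-0.001, -0.002, -1.0]]
force: [-0.1, -0.1, -1.4]
opening: 0.245
```

```bash
python3 snap.py 10 225 225 90 90 310 200 90 90; python3 - <<'E'
from h import *
s=bot.read_state(); print(s["position"],s["opening"]*87,s["tcp_rot"],s["force"])
E
```

```text
18.1 [ 0.3961 -0.272   0.0439] [ 0.1529 -0.736  -1.3182] 21.154688048388426 [-47.7748  37.324  110.5513  -0.1574  32.2363  -9.6349]
[ 0.3961 -0.272   0.0439] 21.154688048388426 [[ 0.6158  0.7879 -0.0024]
 [ 0.7879 -0.6158  0.0005]
 [-0.0011 -0.0022 -1.    ]] [ 0.1529 -0.736  -1.3182]
```

View pics/x10.png

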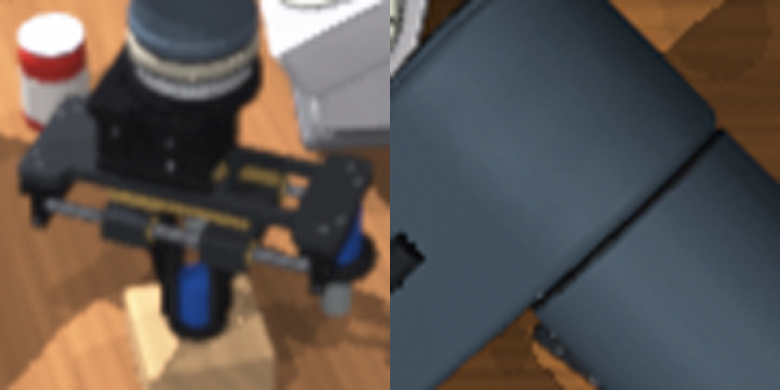

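The small pin is gripped on its knob: opening 21 mm, flange on the block at side (270,300). I'll lift it and carry it to the shaft.

```bash
python3 - <<'E'
from h import *
s=bot.read_state(); R1=np.load("R1.npy"); S=np.array([.5637,-.0357,.1648]); np.save("S.npy",S)
h=.0379
print(rel([.3961,-.272,.2],s["tcp_rot"]),rel(S+N*(.03+h),R1),rel(S+N*(.1+h),R1), S+N*(.03+h))
E
```

```text
(array([  -0.2,   -0.3, -156.1]), array([0., 0., 0.])) (array([ 274.9,  -44.6, -179.9]), array([-29.23,   7.84, -19.21])) (array([ 260.2,  -76.5, -240.4]), array([-29.23,   7.84, -19.21])) [ 0.5306 -0.0279  0.2236]
```

Emit:
play_rows(fingers=[255,255,255,255,255,255,255,255,255,255,255,255,255,255,255,255], linear=[[0,0,-15],[0,0,-50],[0,0,-90],[0,0,-130],[15,-5,-165],[50,-15,-195],[90,-26,-215],[130,-38,-228],[170,-50,-236],[210,-61,-240],[245,-72,-241],[260,-76.5,-240.5],[265,-66,-221],[272,-51,-193],[275,-44.5,-180],[275,-44.5,-180]], rot=[[0,0,0],[0,0,0],[0,0,0],[0,0,0],[-3,0.8,-2],[-7,1.9,-4.6],[-11,3,-7.2],[-15,4,-9.9],[-19,5.1,-12.5],[-23,6.2,-15.1],[-27,7.2,-17.7],[-29.2,7.8,-19.2],[-29.2,7.8,-19.2],[-29.2,7.8,-19.2],[-29.2,7.8,-19.2],[-29.2,7.8,-19.2]])

```text
time_s: 19.7
position: [0.5297, -0.0274, 0.2212]
tcp_rot: [[0.303, 0.823, 0.481], [0.952, -0.285, -0.112], [0.045, 0.492, -0.87]]
force: [-0.4, -0.5, -0.4]
opening: 0.244
```

```bash
python3 snap.py 11 255 140 80 80 250 150 90 90; python3 - <<'E'
from h import *
S=np.load("S.npy");R1=np.load("R1.npy"); h=.0379
s=bot.read_state(); print(s["force"],s["opening"]*87,rel(S+N*(.03+h),R1,s))
n=-s["tcp_rot"][:,2]; f=s["position"]-n*h
print("foot pred side",proj("side",[f]),"flange low",proj("side",[f+n*.03]),"knob top",proj("side",[f+n*.067]),"S",proj("side",[S]))
im=np.load("pics/side11.npy")
cv2.imwrite("pics/x11s.png",cv2.resize(im[170:220,270:330],None,fx=12,fy=12,interpolation=cv2.INTER_NEAREST)[:,:,::-1])
E
```

```text
19.8 [ 0.53   -0.0276  0.2233] [ 0.1477 -0.1784 -0.4472] 21.093265377506192 [-15.8236  15.7164 117.6365   4.4988  16.9228  -1.4304]
[ 0.1477 -0.1784 -0.4472] 21.093265377506192 (array([-0.1,  0.8,  0.1]), array([-0.18,  0.02, -0.01]))
foot pred side [[294.0759 193.292 ]] flange low [[289.1899 185.8283]] knob top [[282.9963 176.3671]] S [[299.1706 200.4708]]
```

View pics/x11.png

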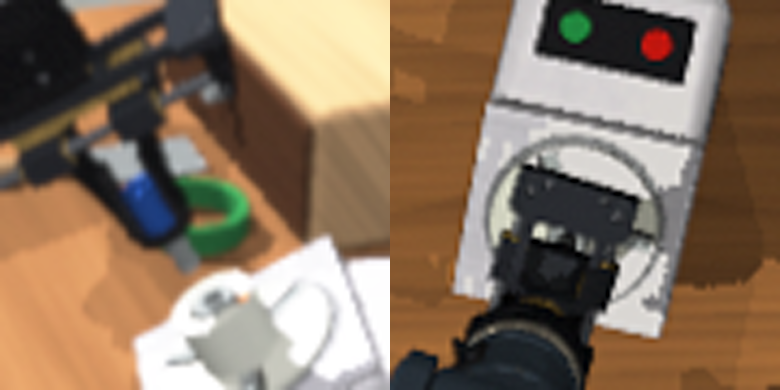

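View pics/x11s.png

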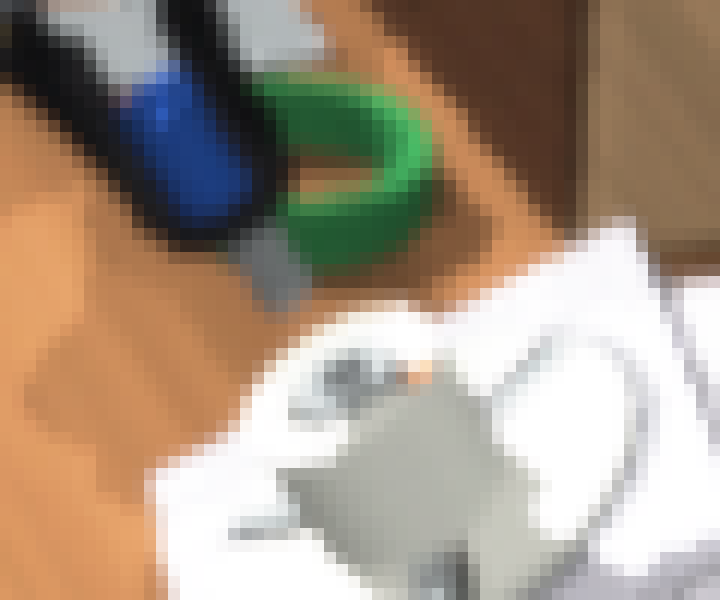

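In the side view the stem foot is at (293,194) and the hole at (298.7,200.5), in line within about 1 px, with the hole slightly uphill (tool +y). I'll shift uphill and advance to just short of contact.

Emit:
play_rows(fingers=[255,255,255,255,255], linear=[[0,1.5,8],[0,1.5,16],[0,1.5,24],[0,1.5,26],[0,1.5,26]], rot=[[-0.2,0,0],[-0.2,0,0],[-0.2,0,0],[-0.2,0,0],[-0.2,0,0]])

```text
time_s: 20.3
position: [0.5445, -0.0312, 0.2014]
tcp_rot: [[0.303, 0.819, 0.488], [0.952, -0.284, -0.115], [0.045, 0.499, -0.866]]
force: [0.1, -0.4, -0.5]
opening: 0.242
```

```bash
cat > sp.py <<'E'
from h import *
S=np.load("S.npy");R1=np.load("R1.npy"); s=bot.read_state(); d=R1.T@(s["position"]-S)*1000
print("t",s["time_s"].__round__(2),"xy off S",d[:2],"foot above end",-d[2]-37.9,"F tool",s["tcp_rot"].T@s["force"],"M",s["tcp_rot"].T@s["moment"],"open",s["opening"]*87,"j",s["joint_positions"][3:],"ang",Ro.from_matrix(R1.T@s["tcp_rot"]).as_rotvec(degrees=True))
E
python3 sp.py; python3 snap.py 12 270 160 60 60 250 150 90 90
```

```text
t 20.3 xy off S [0.0665 1.2164] foot above end 3.6556116213437875 F tool [-0.3488 -0.1154  0.5501] M [ 0.3445 -0.0213 -0.0415] open 21.026571860600722 j [ 5.4515 13.2991 -2.3481] ang [-0.085  -0.0262  0.0185]
20.4 [ 0.5445 -0.0312  0.2019] [ 0.237   0.7916 -0.3023] 20.9785761427623 [-15.741   19.2386 117.4367   5.4462  13.3047  -2.3434]
```

View pics/x12.png

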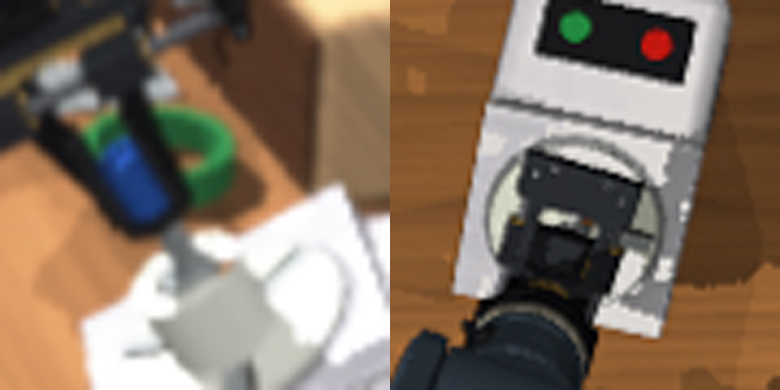

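Emit:
play_rows(fingers=[255,255,255], linear=[[0,0,2],[0,0,4],[0,0,5]], rot=[[0,0,0],[0,0,0],[0,0,0]])

```text
time_s: 20.7
position: [0.5465, -0.0314, 0.199]
tcp_rot: [[0.303, 0.817, 0.49], [0.952, -0.284, -0.115], [0.045, 0.501, -0.864]]
force: [-14.0, 3.4, 20.9]
opening: 0.243
```

```bash
python3 sp.py
```

```text
t 20.7 xy off S [0.3991 1.6849] foot above end 0.5387558516172959 F tool [ -0.0128  -1.912  -25.276 ] M [ 0.4129 -0.1617  0.0001] open 21.12796009920535 j [ 5.6753 12.6922 -2.5714] ang [-0.2476 -0.0026 -0.0157]
```

Contact at the shaft end (25 N), and the pin isn't in the hole yet. The moment suggests support on the −x side, so I'll ease the pressure and search towards +x.

Emit:
play_rows(fingers=[255,255,255], linear=[[0,0,-1.2],[0.8,0,-1.2],[0.8,0,-1.2]], rot=[[0,0,0],[0,0,0],[0,0,0]])

```text
time_s: 21.0
position: [0.5466, -0.0309, 0.1993]
tcp_rot: [[0.303, 0.818, 0.489], [0.952, -0.284, -0.115], [0.045, 0.501, -0.864]]
force: [-6.1, 0.2, 7.9]
opening: 0.243
```

```bash
python3 sp.py
```

```text
t 21.0 xy off S [0.9265 1.7913] foot above end 0.8963284298140337 F tool [-1.3472 -1.1247 -9.8451] M [ 0.3748 -0.4213  0.0175] open 21.147305986710567 j [ 5.3061 12.8377 -2.1153] ang [-0.2064 -0.0254 -0.0029]
```

Emit:
play_rows(fingers=[255,255], linear=[[0.8,0,0],[0.8,0,0]], rot=[[0,0,0],[0,0,0]])

```text
time_s: 21.2
position: [0.5468, -0.0304, 0.1994]
tcp_rot: [[0.303, 0.818, 0.489], [0.952, -0.284, -0.116], [0.044, 0.501, -0.864]]
force: [-7.3, -1.5, 7.8]
opening: 0.243
```

```bash
python3 sp.py
```

```text
t 21.2 xy off S [1.4736 1.7999] foot above end 0.8854915477757572 F tool [ -3.2657  -1.6119 -10.1427] M [ 0.3423 -0.8177  0.0023] open 21.1306920920625 j [ 5.0038 12.8507 -1.7385] ang [-0.206  -0.043  -0.0042]
```

Dragging sticks, so I'll use lift-and-poke instead. Lift, move back towards the estimate, and read.

Emit:
play_rows(fingers=[255,255,255], linear=[[0,0,-2.5],[-1.5,-1,-2.5],[-1.5,-1,-2.5]], rot=[[0,0,0],[0.1,0,0],[0.1,0,0]])

```text
time_s: 21.5
position: [0.5444, -0.031, 0.2001]
tcp_rot: [[0.303, 0.819, 0.487], [0.952, -0.285, -0.114], [0.045, 0.498, -0.866]]
force: [0.2, -0.7, -0.4]
opening: 0.244
```

```bash
python3 sp.py
```

```text
t 21.5 xy off S [0.1531 0.3667] foot above end 2.5833682675448557 F tool [-0.6556  0.1239  0.5219] M [ 0.3298 -0.008  -0.0333] open 21.213347852611665 j [ 5.4947 13.1716 -2.3721] ang [-0.0119 -0.023   0.0257]
```

Emit:
play_rows(fingers=[255,255,255], linear=[[0,0,1.2],[0,0,3],[0,0,3]], rot=[[0,0,0],[0,0,0],[0,0,0]])

```text
time_s: 21.8
position: [0.5455, -0.031, 0.1984]
tcp_rot: [[0.303, 0.819, 0.488], [0.952, -0.284, -0.114], [0.045, 0.499, -0.866]]
force: [-7.2, 1.2, 9.4]
opening: 0.243
```

```bash
python3 sp.py
```

```text
t 21.8 xy off S [0.4288 0.4357] foot above end 0.5793517161750259 F tool [ -0.6268  -1.5577 -11.7584] M [ 0.3511 -0.19   -0.0232] open 21.14102322418368 j [ 5.6073 12.8047 -2.4905] ang [-0.0852 -0.009  -0.0108]
```

Emit:
play_rows(fingers=[255,255,255,255,255], linear=[[0,0,-2.5],[0.9,0,-2.5],[0.9,0,-1],[0.9,0,0],[0.9,0,0]], rot=[[0,0,0],[0,0,0],[0,0,0],[0,0,0],[0,0,0]])

```text
time_s: 22.3
position: [0.5458, -0.0302, 0.1986]
tcp_rot: [[0.303, 0.819, 0.488], [0.952, -0.284, -0.115], [0.045, 0.499, -0.865]]
force: [-7.9, 0.5, 11.4]
opening: 0.243
```

```bash
python3 sp.py
```

```text
t 22.3 xy off S [1.3304 0.6062] foot above end 0.6517382475698241 F tool [ -1.3674  -0.9133 -13.8196] M [ 0.3522 -0.1274  0.0584] open 21.138805592127945 j [ 5.2945 12.8151 -2.0671] ang [-0.1084 -0.0085 -0.0097]
```

Emit:
play_rows(fingers=[255,255,255,255,255], linear=[[0,0,-2.5],[-0.4,-1.1,-2.5],[-0.4,-1.1,-1],[-0.4,-1.1,0],[-0.4,-1.1,0]], rot=[[0,0,0],[0,0,0],[0,0,0],[0,0,0],[0,0,0]])

```text
time_s: 22.8
position: [0.5448, -0.0305, 0.1964]
tcp_rot: [[0.303, 0.82, 0.486], [0.952, -0.285, -0.114], [0.045, 0.497, -0.867]]
force: [-0.3, -0.5, -2.4]
opening: 0.243
```

```bash
python3 sp.py
```

```text
t 22.8 xy off S [ 0.6372 -1.2357] foot above end -0.7179831174219586 F tool [-0.7013 -1.285   1.9744] M [ 0.3942 -0.1363 -0.0167] open 21.17385044562835 j [ 5.4856 12.6576 -2.297 ] ang [ 0.058  -0.0281  0.0199]
```

Axial force has vanished and the foot is below the shaft-end plane, so the pin has found the hole. I'll press in gently.

Emit:
play_rows(fingers=[255,255,255], linear=[[0,0,1.5],[0,0,3],[0,0,3]], rot=[[0,0,0],[0,0,0],[0,0,0]])

```text
time_s: 23.1
position: [0.5463, -0.0308, 0.194]
tcp_rot: [[0.303, 0.82, 0.486], [0.952, -0.285, -0.114], [0.045, 0.497, -0.867]]
force: [-1.2, 0.9, -2.1]
opening: 0.242
```

```bash
python3 sp.py
```

```text
t 23.1 xy off S [ 0.6772 -1.1319] foot above end -3.5360628546575725 F tool [ 0.3753 -2.26    1.1093] M [ 0.6227 -0.1515  0.0274] open 21.092941806744317 j [ 5.6257 12.2876 -2.4353] ang [ 0.0378 -0.0254  0.0145]
```

Emit:
play_rows(fingers=[255,255,255,255], linear=[[0,-0.3,2],[0,-0.3,4],[0,-0.3,6],[0,-0.3,7]], rot=[[0,0,0],[0,0,0],[0,0,0],[0,0,0]])

```text
time_s: 23.5
position: [0.5496, -0.0316, 0.188]
tcp_rot: [[0.303, 0.819, 0.486], [0.952, -0.284, -0.114], [0.045, 0.498, -0.866]]
force: [-2.4, -0.4, -1.9]
opening: 0.239
```

```bash
python3 sp.py
```

```text
t 23.5 xy off S [ 0.7066 -1.1825] foot above end -10.419377860849991 F tool [-1.2277 -2.8172  0.481 ] M [ 0.7181 -0.2464  0.0308] open 20.80079952865464 j [ 6.0106 11.3703 -2.809 ] ang [-0.0002 -0.0229  0.0133]
```

Emit:
play_rows(fingers=[255,255,255,255,255,255], linear=[[0,-0.3,2],[0,-0.3,4],[0,-0.3,6],[0,-0.3,8],[0,-0.3,10],[0,-0.3,12]], rot=[[0,0,0],[0,0,0],[0,0,0],[0,0,0],[0,0,0],[0,0,0]])

```text
time_s: 24.1
position: [0.5554, -0.0329, 0.1776]
tcp_rot: [[0.303, 0.819, 0.487], [0.952, -0.284, -0.114], [0.045, 0.498, -0.866]]
force: [-1.9, -1.0, -1.5]
opening: 0.242
```

```bash
python3 sp.py
```

```text
t 24.1 xy off S [ 0.7159 -1.2552] foot above end -22.408267571556465 F tool [-1.6058 -2.0396  0.4598] M [ 0.7258 -0.246  -0.0112] open 21.089597097797018 j [ 6.7866  9.8861 -3.5675] ang [-0.0284 -0.022   0.0132]
```

Emit:
play_rows(fingers=[255,255,255,255,255,255], linear=[[0,-0.2,2],[0,-0.2,4],[0,-0.2,5.5],[0,-0.2,6.5],[0,-0.2,7.5],[0,-0.2,7.5]], rot=[[0,0,0],[0,0,0],[0,0,0],[0,0,0],[0,0,0],[0,0,0]])

```text
time_s: 24.7
position: [0.5585, -0.0336, 0.172]
tcp_rot: [[0.303, 0.819, 0.488], [0.952, -0.284, -0.115], [0.045, 0.499, -0.865]]
force: [-7.6, 0.1, 6.4]
opening: 0.24
```

```bash
python3 sp.py; python3 snap.py 13 270 160 60 60 250 150 90 90
```

```text
t 24.7 xy off S [ 0.7511 -1.2717] foot above end -28.90850229375743 F tool [-1.9383 -3.0329 -9.2231] M [ 0.6814 -0.4012  0.0024] open 20.9125366034246 j [ 7.3641  9.012  -4.1421] ang [-0.0972 -0.0181  0.0033]
24.8 [ 0.5585 -0.0336  0.172 ] [-6.9481  0.0639  5.6038] 20.993093802901736 [-15.5252  23.7062 117.3016   7.3621   9.0162  -4.1396]
```

View pics/x13.png

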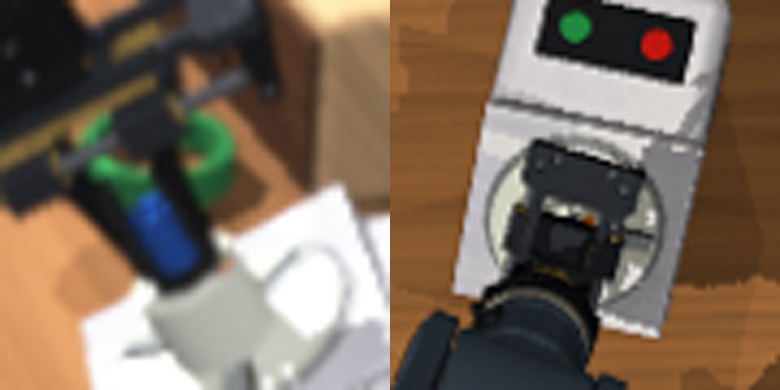

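The flange meets the shaft end (9 N at the expected depth). A firmer press, then release and retreat along the axis.

Emit:
play_rows(fingers=[255,255,255], linear=[[0,0,1.2],[0,0,1.2],[0,0,0]], rot=[[0,0,0],[0,0,0],[0,0,0]])

```text
time_s: 25.1
position: [0.5584, -0.0336, 0.1721]
tcp_rot: [[0.303, 0.819, 0.488], [0.952, -0.284, -0.115], [0.045, 0.499, -0.865]]
force: [-1.4, -0.2, -3.3]
opening: 0.242
```

```bash
python3 sp.py
```

```text
t 25.1 xy off S [ 0.7288 -1.2818] foot above end -28.77007059672097 F tool [-0.7266 -2.7397  2.2378] M [ 0.7139 -0.2487  0.0367] open 21.031291128992837 j [ 7.3609  9.0212 -4.1389] ang [-0.0997 -0.0188  0.0057]
```

Emit:
play_rows(fingers=[110,110,110,110,60,60], linear=[[0,0,0],[0,0,0],[0,0,0],[0,0,0],[0,0,0],[0,0,0]], rot=[[0,0,0],[0,0,0],[0,0,0],[0,0,0],[0,0,0],[0,0,0]])

```text
time_s: 25.7
position: [0.559, -0.0337, 0.1712]
tcp_rot: [[0.303, 0.819, 0.487], [0.952, -0.284, -0.115], [0.045, 0.498, -0.866]]
force: [1.6, -0.1, 0.0]
opening: 0.667
```

Emit:
play_rows(fingers=[60,60,60,60,60,60,60,60], linear=[[0,0,-5],[0,0,-20],[0,0,-50],[0,0,-90],[0,0,-120],[-40,0,-140],[-90,0,-140],[-130,0,-140]], rot=[[0,0,0],[0,0,0],[0,0,0],[0,0,0],[0,0,0],[0,0,0],[0,0,0],[0,0,0]])

```text
time_s: 26.5
position: [0.4529, -0.1358, 0.2884]
tcp_rot: [[0.3, 0.819, 0.489], [0.953, -0.281, -0.115], [0.043, 0.5, -0.865]]
force: [0.7, 0.1, 0.4]
opening: 0.766
```

```bash
python3 sp.py; python3 snap.py 14 270 160 70 70 250 150 90 90
```

```text
t 26.5 xy off S [-123.265    -0.8836] foot above end 111.65705471409439 F tool [ 0.2998  0.7505 -0.0312] M [ 0.183  -0.0075  0.0005] open 66.63716943701473 j [ 24.2634  31.6962 -38.4062] ang [-0.1783 -0.0008 -0.1842]
26.6 [ 0.4526 -0.1421  0.288 ] [-0.4285  0.609   0.3355] 66.30205410813294 [-39.2196   3.4215 119.5668  24.0422  31.5383 -38.0677]
```

View pics/x14.png

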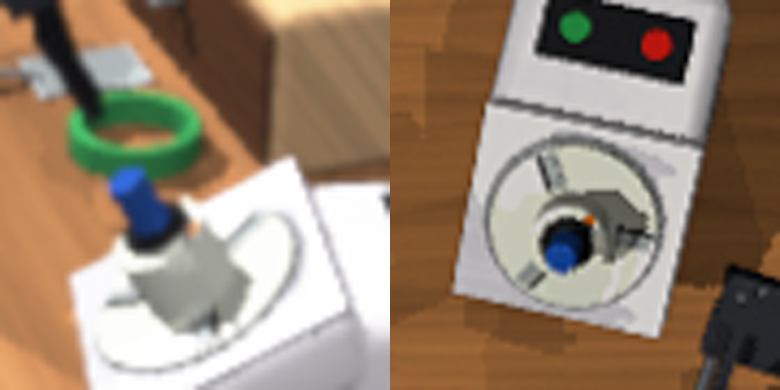

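The pin stands in the shaft with its flange against the collar end: blue knob at top (289.5,208), side (294,196). A quick numeric check of knob height and axis before handing in.

```bash
python3 - <<'E'
from h import *
S=np.load("S.npy"); R1=np.load("R1.npy"); H=S+R1@np.array([.0007,-.0012,-.0007]) # found hole mouth
t=np.load("pics/top14.npy"); s=np.load("pics/side14.npy")
bt=blobs(t,(105,120,50),(130,255,255),(270,185,50,50))[0]; bs=blobs(s,(105,120,50),(130,255,255),(270,160,70,70))[0]
print(bt,bs)
mid=H+N*.021; print("knob mid pred top",proj("top",[mid]),"side",proj("side",[mid]),"if 8mm out side",proj("side",[mid+N*.008]))
# axis from side blob
x,m=blobs(s,(105,120,50),(130,255,255),(270,160,70,70)); ys,xs=np.nonzero(m); vx=cv2.fitLine(np.c_[xs,ys].astype(np.float32),cv2.DIST_L2,0,.01,.01).ravel()
d=proj("side",[H+N*.037])-proj("side",[H+N*.005]); print("axis img obs",np.degrees(np.arctan2(vx[1],vx[0])),"pred",np.degrees(np.arctan2(d[0,1],d[0,0])))
cv2.imwrite("pics/x14s.png",np.hstack([cv2.resize(s[170:220,275:330],None,fx=7,fy=7,interpolation=cv2.INTER_CUBIC)[:,:,::-1],cv2.resize(t[185:235,265:320],None,fx=7,fy=7,interpolation=cv2.INTER_CUBIC)[:,:,::-1]]))
E
```

```text
[(array([289.3019, 207.717 ]), array([16, 19,  8,  9, 53], dtype=int32))] [(array([294.8481, 196.0886]), array([20, 30, 11, 13, 79], dtype=int32))]
knob mid pred top [[289.5413 208.1091]] side [[295.3456 195.2735]] if 8mm out side [[294.0551 193.3192]]
axis img obs 58.17061 pred -123.43926546188833
```

View pics/x14s.png

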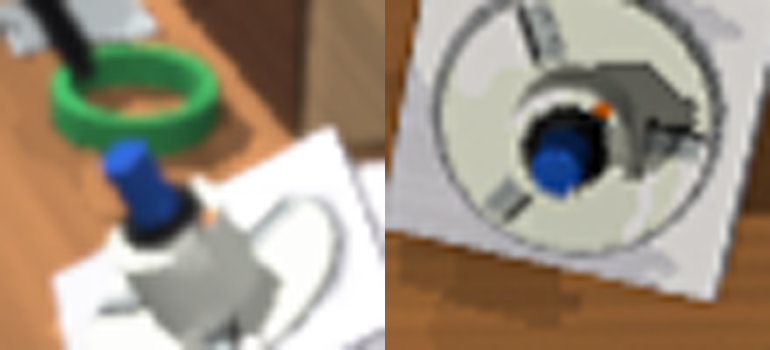

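The knob lies within 1 px of where a fully home pin should be, and its axis is within about 1.5°. I'll hold still briefly, check the whole scene, then hand in.

Emit:
play_rows(fingers=[60,60,60], linear=[[0,0,-20],[0,0,-20],[0,0,-20]], rot=[[0,0,0],[0,0,0],[0,0,0]])

```text
time_s: 26.9
position: [0.4435, -0.1329, 0.3042]
tcp_rot: [[0.303, 0.82, 0.486], [0.952, -0.284, -0.114], [0.044, 0.498, -0.866]]
force: [-0.2, 1.1, 0.2]
opening: 0.767
```

```bash
python3 - <<'E'
from h import *
im=capture("top"); cv2.imwrite("pics/fin.png",im[:,:,::-1]); s=bot.read_state(); print(s["time_s"],s["force"],s["qvel"],s["position"])
E
```

```text
26.95 [0.032  0.1873 0.4159] [ 0.4351  0.6583  0.09   -0.0805  0.1341 -0.2481] [ 0.4435 -0.1326  0.3038]
```

View pics/fin.png

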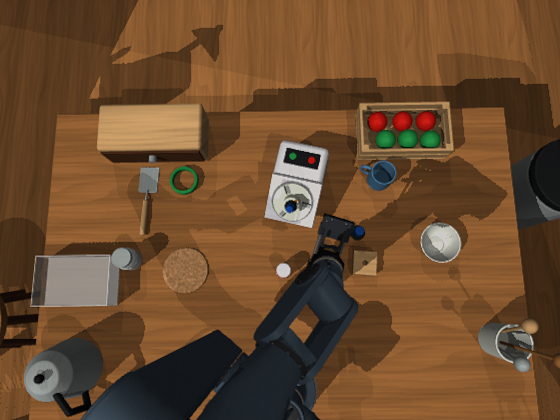

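The bystanders are where they started: tape (184,180), mug (380,175), bowl (440,242), spice can (284,270), jar (125,258), spatula (147,195). The disc and pin are on the slicer at (291,206), and the arm is clear and still.

```bash
python3 -c "
from rig import bot
print(bot.hand_in())"
```

```text
the job is handed in; nothing more can be done
None
```

The disc is seated on the shaft and the smallest pin is fully home in its hole. I handed the job in at about 27 s of the 64 s allowed; no verdict is reported.

- **Disc:** I centred it with two squeezes at right angles. It slid over the shaft and key without resistance and met the face at 13.7 mm TCP height, where 13.4 was expected. The last pictures show it lying flat.
- **Pin:** The first three pokes, and a short drag between the first two, missed the hole. The next poke, about 1.2 mm downhill of my camera estimate, dropped in. I pressed until the flange met the shaft end with about 9 N. A final 1.2 mm push followed, and I let go.
- **Last checks:** The knob is within about 1 px of its fully-home position in both views. Its axis in the side picture is about 1.6° off the expected direction, which is within pixel error. The bystanders show no visible movement, and the arm was clear of everything and nearly still (0.7°/s or less on every joint).
- **Disagreements:** The side camera measured about 4 mm low in x compared with where the gripper actually found the disc. I relied more on the top view and on contact. One loose pin was hidden under the arm in the final picture, so I couldn't check it there.

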